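Turn the vial carousel to the white cap and load it into the turbidity reader

TASK

Turn the vial carousel by its knob until the white-capped vial stands in the gap of the clear retaining ring, and lift that vial out there. Put it upright into the well of the turbidity reader, pressing it past the spring ball until it sits fully down, and only then swing the black light shield shut over it. Leave the other vials standing in the carousel and do not disturb the dropper bottles or the seed dish.

Things in the scene. Friction and masses are not known exactly. Their poses are not given: they have to be found in the camera images.
- knob_grip (a point): Black round fluted knob, 36 mm across, on a spindle over the carousel's centre. Point: on the vertical turning axis, half-way up the knob, which spans 17 mm below to 17 mm above it. Under it is only the thin spindle; the vials' inner sides are 70 mm from the axis. Knob, rotor and vials turn as one, either way, with 0.04 N m of friction and no notches, and stay where left.
- carousel_rotor (a joint): Angle of the carousel's rotor and knob, rad: 0 at the start, positive anticlockwise seen from above, free to 6.3 either way.
- carousel: Vial carousel, fixed, 220 mm across; origin under its centre, on the turning axis. Its dark grey rotor has six equally spaced bays on an 80 mm radius circle, each a cup (24 mm bore, 18 mm deep, rim 42 mm above the table). -x points from the axis through the loading gap.
- loading_spot (a point): Middle of the loading gap, on the robot's side (orange pointer on the foot): 80 mm out from the axis, at half the height of a vial in a bay. A flat clear ring on posts (83 to 107 mm from the axis, 78 to 82 mm above the table) overhangs the caps so that vials cannot be lifted, except in its gap, which spans 33 degrees either side of this point.
- vial_white_mid (a point): The vial to load: clear glass, ribbed WHITE cap, 21 mm diameter, 48 mm tall, about 16 g; point at its centre, half-way up. It stands upright in a carousel bay (underside 24 mm, top 72 mm above the table), at the start away from the gap.
- vial_black_a_mid (a point): Another vial of the same size with a black cap, in a carousel bay; point at its centre. It stays in its bay.
- vial_black_b_mid (a point): Another vial of the same size with a black cap, in a carousel bay; point at its centre. It stays in its bay.
- vial_blue_mid (a point): Another vial of the same size with a dark blue cap, in a carousel bay; point at its centre. It stays in its bay.
- reader: Turbidity reader: fixed white wedge-shaped instrument, 160 x 125 mm, with a display facing the robot and a grey tower (64 x 60 mm, flat top 74 mm above the table) that holds the vial well. Origin under its centre; x points to its rear, y to its left.
- well_mouth (a point): Centre of the well's mouth, in the tower's top. The well is a vertical bore 25 mm across, 26 mm deep; a vial fully down stands 22 mm out of it, its centre 2 mm below the mouth. A steel spring ball in its front wall stops an unpressed vial about 13 mm too high; pushing straight down with some 3 to 10 N takes it past and home, and it then stays down.
- lid_hinge (a point): Hinge of the reader's black light shield, middle of the hinge line (along y), 36 mm behind the well's centre. The shield is a hollow cap 56 mm wide; shut, it reaches 67 mm forward over the vial, its flat roof 31 mm above the hinge line. Open, it stands up behind the well, roof to the rear. The hinge is stiff (0.04 N m) and stays where left.
- lid (a joint): Opening angle of the light shield, rad: 0 shut down on the tower, 1.57 upright, 1.92 fully open. Pushing its roof from behind and then down shuts it.
- vial_white: The same white-capped vial; origin at the centre of its underside, z up through the cap.
- dropper_a_mid (a point): Amber dropper bottle, 36 mm across, 106 mm tall, red teat; point at its centre. Bystander.
- dropper_b_mid (a point): Second amber dropper bottle of the same kind; point at its centre. Bystander.
- seed_dish_mid (a point): Clear lidded petri dish with seeds, 90 mm across, 16 mm high; point at its centre. Bystander.

How it is judged:
By the outcome, as a careful person would: the job done as asked, in the order asked, and still so for the second after the job is handed in, with the robot touching nothing.
It also fails if it takes over 72 s, if anything falls off the work surface, if the arm or the gripper's body presses on something with over 40 N, if the wrist force passes 120 N, or if a joint passes its speed limit or range.

ROBOT

A 6-joint arm with a two-finger parallel gripper is mounted at the origin on the work surface; the furniture and walls round the work are solid. World frame = base frame: x ahead of the robot, y to its left, z up, the work surface at z = 0. Lengths are in m, angles in rad, forces in N, time in s.
With the tool pointing down it reaches from about 0.35 to 0.875 m from the base axis. Payload 4.2 kg.
Tool frame: the origin (TCP) lies on the centre line of the jaws, within the pads' length; the fingertips stand 17 mm ahead of it and the grasp point (between the pads) lies 2 mm behind it; z points along the fingers, y is the line along which they close (so a half turn about z gives the same grasp; the last joint's range is limited). The gripper opens to 87 mm and grips with 3 to 60 N. Pads are 19 mm wide; open, the fingers measure 117 mm over their backs; the gripper's body (75 mm by 190 mm) begins 51 mm behind the grasp point.
Start: joints at [-1.071, 0.385, 0.008, 0, -1.194, -0.259], TCP at [0.149, -0.607, 0.24] pointing down, gripper open.
Joint ranges: [-3.14, 3.14], [-1.21, 2.06], [-1.07, 1.41], [-3.16, 2.05], [-2.99, -0.16], [-3.1, 3.1]. Speed limits (rad/s): [2.79, 2.79, 3.14, 3.14, 3.14, 3.14].

INTERFACE

Orientations are given as a rotation vector (axis times angle).
In Python, from workcell import telemetry, cams, env gives the robot as it stands.
- The arm moves only by the tool servo_tool, never from a script. Its argument "rows" is a list of rows, each a list of 7 numbers: the turn, a rotation vector about the tool's x, y, z in rad, then the shift along the tool's x, y, z in m, then the finger opening in m, from 0 to 0.087. A call has 1 to 12 rows; each row is the pose to reach, as a shift and turn from the pose commanded when the call began, along the tool's axes at that moment; what a row does not reach only later rows make up. A row lasts 1/8 s, in which the tool goes at most 62.5 mm and 10.7 degrees, less where a joint would pass 70% of its speed; a pose out of reach is approached as far as the arm can. A call with a gripper value outside its range is refused whole. The fingers move at their own pace and stop on an object; the grip force is fixed at half the most. Time passes only in rows, so rows that repeat a pose let the fingers close. It gives the time, the measured TCP pose, the force, the opening and the grip force at its end, in the units of the state.
- telemetry.get_obs(): the state, without advancing time (a new reading comes with each control period).
- cams.camera(name): name is "scene" or "top" or "wrist"; returns a dict with "img" (384x512x3 uint8, red, green, blue), "vfov" (degrees; the focal length in pixels is half the picture's height over the tangent of half this angle, whatever the lens; pixels are square), "cx", "cy" (the principal point, pixels), "k1" (the pictures are not rectified: a ray, as slopes to the right and down, at radius r is drawn at 1 + k1 r^2 times it, then the intrinsics apply), "camera_from_world" (4x4, takes a point from world to camera coordinates). Camera axes: x right, y down, z forward; pixel columns grow to the right and rows downward; lengths in m; the calibration is good to about 2 mm. A picture is of the moment at which its call begins. There is no depth.
- env.close_job(): hands the job in; it is judged then, once.
The state is a dict: "clock": time; "qpos": joint angles; "joint_vel": joint speeds; "tau": joint torques, N m; "position": TCP position; "eef_rot": TCP orientation; "force": force on the tool from outside, world axes, zero at the start; "moment": the same for the moment, N m; "width": finger opening in m; "gripper_force": force on a finger pad.
Only numpy, scipy, OpenCV 4.12 (cv2) and the standard library are available. Lean on these libraries where they do the work, as an engineer would, in place of code of your own. Each camera call takes 0.05 s, during which the arm holds its last target. There are 200 camera calls.

## Working session

There is one attempt and no reset: what is moved stays moved. The work goes in short steps, Python scripts to look and compute and a tool call to move; the robot and the scene stay as the last step left them, time stands still between calls to the robot, and variables do not carry over. Pictures are saved under pics/ and viewed, at most 14 in all, crops included, and the job is handed in when it is done.

Besides the shell and the picture viewer there is one more tool, called after "Call:" by a JSON object that holds its "op" and its "data". servo_tool: Moves the arm, as the interface text tells. Its arguments: {"type":"object","properties":{"rows":{"type":"array","items":{"type":"array","items":{"type":"number"}}}},"required":["rows"]}

```bash
mkdir -p pics; cat > h.py <<'E'
import numpy as np, cv2
from workcell import telemetry, cams, env
from scipy.spatial.transform import Rotation as R
def cam(n):
    c=cams.camera(n); h,w=c["img"].shape[:2]
    c["f"]=h/2/np.tan(np.radians(c["vfov"])/2); return c
def save(c,name,crop=None,s=1):
    im=c["img"][:,:,::-1]
    if crop: im=im[crop[1]:crop[3],crop[0]:crop[2]]
    cv2.imwrite("pics/"+name,cv2.resize(im,None,fx=s,fy=s,interpolation=cv2.INTER_CUBIC))
def ray(c,u,v):
    d=np.array([(u-c["cx"])/c["f"],(v-c["cy"])/c["f"]]); s=d.copy()
    for _ in range(30): s=d/(1+c["k1"]*(s@s))
    T=np.array(c["camera_from_world"]); Rm=T[:3,:3]
    return -Rm.T@T[:3,3], Rm.T@np.array([s[0],s[1],1])
def atz(c,u,v,z):
    o,d=ray(c,u,v); return o+d*(z-o[2])/d[2]
def proj(c,p):
    T=np.array(c["camera_from_world"]); q=T[:3,:3]@np.array(p)+T[:3,3]; s=q[:2]/q[2]
    s=s*(1+c["k1"]*(s@s)); return s*c["f"]+[c["cx"],c["cy"]]
def totool(p):
    o=telemetry.get_obs(); return R.from_rotvec(o["eef_rot"]).inv().apply(np.array(p)-o["position"])
E
python3 - <<'E'
from h import *
import pickle
a=cam("top"); b=cam("scene"); pickle.dump((a,b),open("c0.pkl","wb"))
save(a,"top0.png",s=1.5); save(b,"scene0.png",s=1.5)
o=telemetry.get_obs(); print(o)
for c in(a,b): print(c["f"],c["cx"],c["cy"],c["k1"],ray(c,256,192))
E
```

```text
{'clock': 0.1, 'qpos': array([-1.07137991e+00,  3.85489069e-01,  6.75814703e-03, -4.06603056e-04,
       -1.19402385e+00, -2.58621021e-01]), 'joint_vel': array([ 4.08098001e-05, -1.15291070e-03,  4.41322603e-03,  2.60934019e-03,
       -1.11127260e-04,  2.39649383e-04]), 'tau': array([-4.60107494e-04, -3.91687810e+01,  1.87936109e+01,  4.23191652e+00,
        1.35089300e-02, -6.68927510e-05]), 'position': array([ 0.14894682, -0.60646744,  0.2385658 ]), 'eef_rot': array([ 3.77048502e-01, -3.11850646e+00, -3.07727707e-03]), 'force': array([ 0.40418978, -1.11056044, -0.36632566]), 'moment': array([0.01314476, 0.01948532, 0.02274922]), 'gripper_force': 0.0, 'width': 0.08722367352068597}
429.0033508851269 259.0899365790085 194.856522430614 -0.01085773966295493 (array([ 0.49043191, -0.0327457 ,  1.06355384]), array([ 0.08783553,  0.02791282, -0.99579215]))
465.6558008850624 257.54830251582814 195.80070743801014 -0.04607820424986577 (array([-0.26146183, -0.59561009,  0.88930495]), array([ 0.64918988,  0.44774434, -0.61494324]))
```

View pics/top0.png

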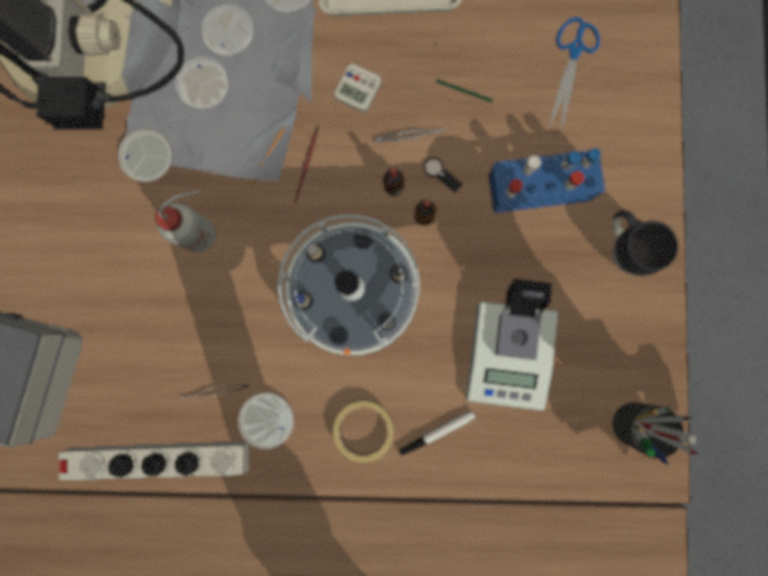

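View pics/scene0.png

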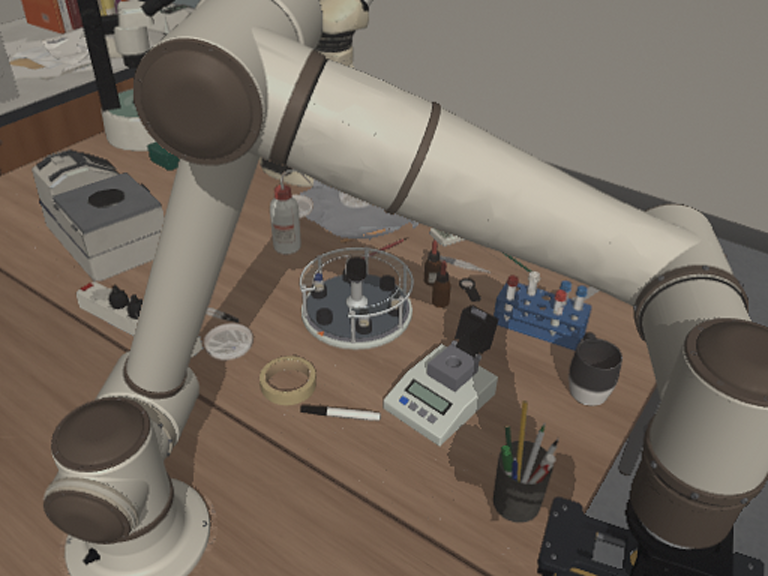

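The top view shows the carousel at about (348,285), with its orange pointer at (346,352). The reader is at (515,355), with its shield at (527,297). The droppers are at (394,180) and (425,211), and the dish is at (266,420), all in 1.5x pixels. I'll zoom in on the carousel and the reader.

```bash
python3 - <<'E'
import pickle
from h import *
a,b=pickle.load(open("c0.pkl","rb"))
t=lambda c,x0,y0,x1,y1: cv2.resize(c["img"][y0:y1,x0:x1,::-1],(400,400*(y1-y0)//(x1-x0)),interpolation=cv2.INTER_CUBIC)
A=t(a,180,140,284,240);B=t(b,195,160,279,240);C=t(a,305,180,385,280)[:,:];D=t(b,250,195,340,300)
h=lambda i,n:cv2.copyMakeBorder(i[:n],0,max(0,n-i.shape[0]),0,0,0)
cv2.imwrite("pics/z0.png",cv2.resize(np.vstack([np.hstack([h(A,385),h(B,385)]),np.hstack([h(C,500),h(D,500)])]),None,fx=.675,fy=.675))
cv2.imwrite("pics/z1.png",np.hstack([h(A,385),h(B,385)]))
E
```

```text
(no output)
```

View pics/z0.png

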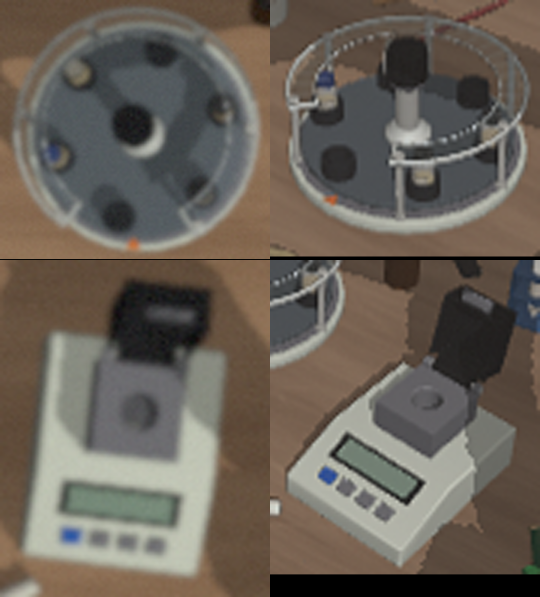

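```bash
python3 - <<'E'
import pickle
from h import *
a,b=pickle.load(open("c0.pkl","rb"))
A=lambda u,v:(180+u*104/270,140+v*104/270)
B=lambda u,v:(195+(u-270)*84/270,160+v*84/270)
C=lambda u,v:(305+u*80/270,180+(v-260)*80/270)
D=lambda u,v:(250+(u-270)*90/270,195+(v-260)*90/270)
def tri(p,q):
    o1,d1=ray(a,*p);o2,d2=ray(b,*q)
    s=np.linalg.lstsq(np.c_[d1,-d2],o2-o1,rcond=None)[0]
    return (o1+d1*s[0]+o2+d2*s[1])/2, np.linalg.norm(o1+d1*s[0]-o2-d2*s[1])
print("knob top",tri(A(133,125),B(407,45)))
print("white?",atz(a,*A(78,72),.072)); print("blue",atz(a,*A(53,153),.072),tri(A(53,153),B(327,78)))
print("right",atz(a,*A(222,110),.072)); print("lowR",atz(a,*A(202,190),.072))
print("up",atz(a,*A(160,50),.042),"low",atz(a,*A(120,215),.042))
print("pointer",atz(a,*A(133,243),.01),atz(b,*B(331,200),.01))
print("well",atz(a,*C(139,411),.074),atz(b,*D(428,399),.074),tri(C(139,411),D(428,399)))
print("tower", [atz(a,*C(*p),.074) for p in[(102,360),(183,364),(87,450),(178,460)]])
# colours at caps
for n,p in dict(w=(78,72),bl=(53,153),r=(222,110),lr=(202,190),up=(160,50),low=(120,215)).items():
    x,y=map(int,np.round(A(*p))); print(n,a["img"][y-1:y+2,x-1:x+2].reshape(-1,3).mean(0))
# outer ring fit: pale base rim
E
```

```text
knob top (array([0.58056385, 0.04848438, 0.12610512]), np.float64(0.0008374266611019572))
white? [0.6332327  0.10345428 0.072     ]
blue [0.55980573 0.12399818 0.072     ] (array([0.55993596, 0.12478251, 0.06818525]), np.float64(0.0004525132633857019))
right [ 0.60068787 -0.02667934  0.072     ]
lowR [ 0.52880099 -0.00997144  0.072     ]
up [0.65916809 0.03185751 0.042     ] low [0.50585324 0.06553872 0.042     ]
pointer [0.48017069 0.0557326  0.01      ] [0.48237353 0.05953792 0.01      ]
well [ 0.5054013 -0.2132076  0.074    ] [ 0.50479185 -0.21317202  0.074     ] (array([ 0.50530009, -0.21312324,  0.07360211]), np.float64(0.0003754338439197015))
tower [array([ 0.53969818, -0.18804771,  0.074     ]), array([ 0.53782226, -0.24308278,  0.074     ]), array([ 0.47842942, -0.17803867,  0.074     ]), array([ 0.47269041, -0.23956877,  0.074     ])]
w [114.33333333 109.77777778  95.66666667]
bl [ 58.22222222  69.55555556 103.11111111]
r [78.55555556 78.44444444 76.        ]
lr [86.         89.         88.22222222]
up [35.33333333 37.55555556 38.44444444]
low [39.11111111 40.22222222 41.55555556]
```

Two views agree on these positions:
- The knob axis is near (0.581, 0.048), with its top at z = 0.126.
- The well is at (0.505, -0.213, 0.074), which matches its given height.
- The bays fit 60° spacing at r = 80 mm.
- The white cap appears to be at about 46°, and the gap at about 175°.

Next I'll go above the knob and check from near.

Call:
{"op": "servo_tool", "data": {"rows": [[0, 0, 0, -0.048, 0.044, 0, 0.087], [0, 0, 0, -0.096, 0.089, 0, 0.087], [0, 0, 0, -0.144, 0.133, 0, 0.087], [0, 0, 0, -0.192, 0.178, 0, 0.087], [0, 0, 0, -0.24, 0.222, 0, 0.087], [0, 0, 0, -0.288, 0.267, 0, 0.087], [0, 0, 0, -0.335, 0.311, 0, 0.087], [0, 0, 0, -0.383, 0.355, 0, 0.087], [0, 0, 0, -0.431, 0.4, 0, 0.087], [0, 0, 0, -0.479, 0.444, 0, 0.087], [0, 0, 0, -0.527, 0.489, 0, 0.087], [0, 0, 0, -0.575, 0.533, 0, 0.087]]}}

```text
clock: 1.6
position: [0.5621, 0.0214, 0.2393]
eef_rot: [0.378, -3.118, 0.0]
force: [0.4, -0.7, 1.1]
width: 0.087
gripper_force: 0.0
```

Call:
{"op": "servo_tool", "data": {"rows": [[0, 0, 0, 0, 0, 0, 0.087], [0, 0, 0, 0, 0, 0, 0.087]]}}

```text
clock: 1.85
position: [0.561, 0.0195, 0.2388]
eef_rot: [0.378, -3.117, 0.0]
force: [-0.5, -0.3, 0.6]
width: 0.0875
gripper_force: 0.0
```

```bash
python3 - <<'E'
from h import *
import pickle
w=cam("wrist"); pickle.dump(w,open("w1.pkl","wb")); save(w,"w1.png",s=1.5)
o=telemetry.get_obs(); print(o["position"],o["eef_rot"],o["qpos"],totool([.5806,.0485,.111]))
print(proj(w,[.5806,.0485,.126]),ray(w,256,192))
E
```

```text
[0.5608746  0.01889801 0.23915637] [ 3.76494070e-01 -3.11769409e+00  1.74939697e-04] [ 3.22351185e-01  2.77364525e-01 -1.51156904e-01 -1.55434092e-04
 -1.14351990e+00 -1.65272603e+00] [-0.02636557  0.02405041  0.12812439]
[284.59263643 221.89840594] (array([0.48885984, 0.00194297, 0.38372699]), array([ 0.27197039,  0.06862031, -0.95989765]))
```

View pics/w1.png

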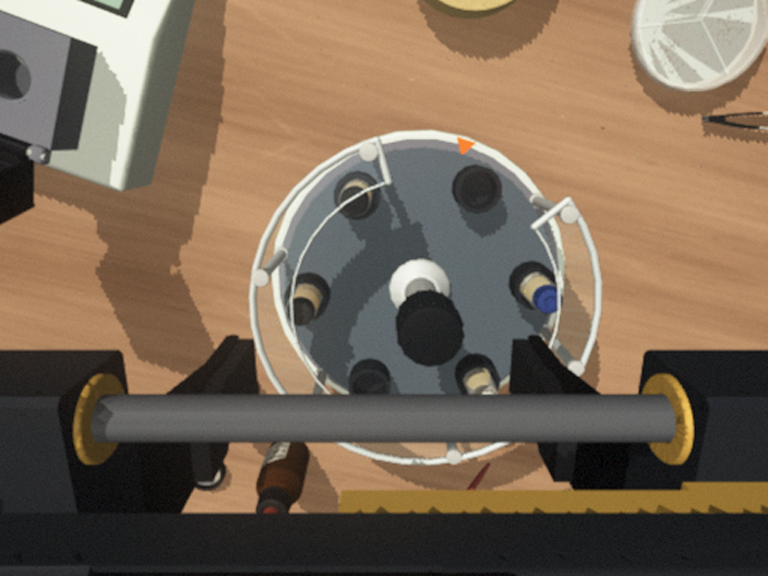

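The carousel fills the wrist view: knob top at (431,332), pointer at (466,145), blue cap at (546,299), and dark caps at (303,312) and (352,208). The empty bays are at (477,188) and (372,376). The fourth vial, at (480,380), is therefore the white one, agreeing with the top view. I'll refine the angles from this picture.

```bash
python3 - <<'E'
from h import *
import pickle
w=pickle.load(open("w1.pkl","rb")); P=lambda u,v,z:atz(w,u/1.5,v/1.5,z)[:2]
k=P(430,332,.126); print("knob",k)
ax=(k+np.array([.5806,.0485]))/2
for ax in (k,np.array([.5806,.0485])):
  for n,u,v,z in[("ptr",466,143,.012),("barL",380,140,.08),("barL2",388,183,.08),("barR",532,227,.08),("barR2",572,200,.08),("blue",546,299,.072),("blk",303,312,.072),("blk2",353,207,.072),("e1",477,187,.042),("e2",371,375,.042)]:
    d=P(u,v,z)-ax; print(n,np.round(np.hypot(*d)*1e3),np.round(np.degrees(np.arctan2(d[1],d[0])),1))
print(proj(w,[.6357,.1065,.072])*1.5)
print(totool([*ax,.111]))
E
```

```text
knob [0.57973945 0.04998264]
ptr 101.0 175.0
barL 102.0 -151.0
barL2 78.0 -149.6
barR 80.0 141.3
barR2 107.0 140.9
blue 78.0 104.8
blk 76.0 -70.7
blk2 73.0 -130.3
e1 78.0 165.9
e2 74.0 -13.4
ptr 102.0 174.3
barL 102.0 -152.0
barL2 78.0 -150.9
barR 81.0 140.9
barR2 109.0 140.6
blue 80.0 105.1
blk 75.0 -71.0
blk2 73.0 -131.5
e1 79.0 165.0
e2 73.0 -12.4
[482.57238903 397.75537198]
[-0.02636557  0.02405041  0.12812439]
```

Call:
{"op": "servo_tool", "data": {"rows": [[0, 0, 0, -0.013, 0.012, 0, 0.087], [0, 0, 0, -0.026, 0.025, 0.03, 0.087], [0, 0, 0, -0.026, 0.025, 0.07, 0.087], [0, 0, 0, -0.026, 0.025, 0.11, 0.087], [0, 0, 0, -0.026, 0.025, 0.132, 0.087], [0, 0, 0, -0.026, 0.025, 0.132, 0.087], [0, 0, 0, -0.026, 0.025, 0.132, 0.05], [0, 0, 0, -0.026, 0.025, 0.132, 0.04]]}}

```text
clock: 2.9
position: [0.5818, 0.0501, 0.1091]
eef_rot: [-0.377, 3.116, 0.001]
force: [0.4, 0.5, -0.2]
width: 0.074
gripper_force: 0.0
```

Call:
{"op": "servo_tool", "data": {"rows": [[0, 0, 0, 0, 0, 0, 0.03], [0, 0, 0, 0, 0, 0, 0.02], [0, 0, 0, 0, 0, 0, 0.02], [0, 0, 0, 0, 0, 0, 0.02]]}}

```text
clock: 3.4
position: [0.5806, 0.0512, 0.1075]
eef_rot: [-0.376, 3.119, 0.004]
force: [-3.2, 5.9, 2.0]
width: 0.0352
gripper_force: 30.2
```

Call:
{"op": "servo_tool", "data": {"rows": [[0, 0, -0.15, 0, 0, 0, 0.02], [0, 0, -0.32, 0, 0, 0, 0.02], [0, 0, -0.5, 0, 0, 0, 0.02], [0, 0, -0.68, 0, 0, 0, 0.02], [0, 0, -0.86, 0, 0, 0, 0.02], [0, 0, -1.04, 0, 0, 0, 0.02]]}}

```text
clock: 4.15
position: [0.5824, 0.0493, 0.1076]
eef_rot: [-1.883, 2.512, -0.003]
force: [5.8, -4.6, -2.8]
width: 0.0354
gripper_force: 30.0
```

Call:
{"op": "servo_tool", "data": {"rows": [[0, 0, -0.18, 0, 0, 0, 0.02], [0, 0, -0.36, 0, 0, 0, 0.02], [0, 0, -0.54, 0, 0, 0, 0.02], [0, 0, -0.72, 0, 0, 0, 0.02], [0, 0, -0.9, 0, 0, 0, 0.02], [0, 0, -1.08, 0, 0, 0, 0.02], [0, 0, -1.19, 0, 0, 0, 0.02], [0, 0, -1.19, 0, 0, 0, 0.02], [0, 0, -1.19, 0, 0, 0, 0.02]]}}

```text
clock: 5.28
position: [0.5854, 0.0502, 0.1076]
eef_rot: [-2.964, 1.031, -0.013]
force: [11.6, -2.5, -8.8]
width: 0.0353
gripper_force: 30.1
```

```bash
python3 - <<'E'
from h import *
import pickle
o=telemetry.get_obs(); r=R.from_rotvec(o["eef_rot"]).as_matrix(); print(o["position"],o["qpos"],r.round(3))
a=cam("top");b=cam("scene");w=cam("wrist"); pickle.dump((a,b,w),open("c2.pkl","wb"))
f=lambda c,x0,y0,x1,y1: cv2.resize(c["img"][y0:y1,x0:x1,::-1],(390,390),interpolation=cv2.INTER_CUBIC)
W=cv2.resize(w["img"][:,:,::-1],(520,390))
cv2.imwrite("pics/t2.png",np.hstack([W,f(b,195,155,285,245)[:,:280]]))
E
```

```text
[0.5853835  0.05022182 0.10761599] [ 0.36241879  0.44256548 -0.26587547  0.00358306 -0.85350683  0.5367677 ] [[ 0.784 -0.62   0.009]
 [-0.62  -0.784  0.001]
 [ 0.007 -0.006 -1.   ]]
```

View pics/t2.png

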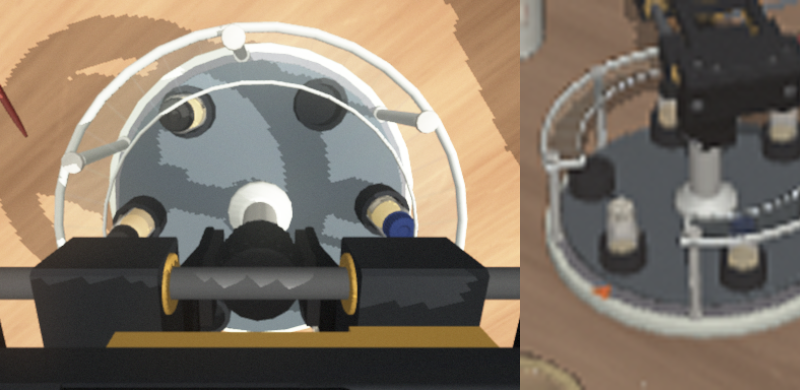

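The white vial is now near the gap: cap at (620,203) and pointer at (602,291). The TCP's drift while turning fits an axis at (0.583, 0.052). I'll check the vial's angle before letting go of the knob.

```bash
python3 - <<'E'
from h import *
import pickle
a,b,w=pickle.load(open("c2.pkl","rb"))
B=lambda u,v,z:atz(b,195+(u-520)*90/390,155+v*90/390,z)[:2]
W=lambda u,v,z:atz(w,u*512/520,v*512/520,z)[:2]
for ax in([.5806,.0485],[.5832,.0518]):
  for n,p in dict(white=B(621,202,.072),whiteb=B(622,265,.042),ptr=B(602,292,.012),blue=W(399,227,.072),blk=W(180,118,.072),e=W(318,101,.042)).items():
    d=p-ax; print(n,p.round(4),round(np.hypot(*d)*1e3),round(np.degrees(np.arctan2(d[1],d[0])),1))
E
```

```text
white [0.5035 0.0583] 78 172.8
whiteb [0.4823 0.0416] 98 -176.0
ptr [0.4801 0.0577] 101 174.8
blue [ 0.5414 -0.0123] 72 -122.8
blk [0.6602 0.0431] 80 -3.9
e [ 0.6203 -0.0201] 79 -60.0
white [0.5035 0.0583] 80 175.3
whiteb [0.4823 0.0416] 101 -174.2
ptr [0.4801 0.0577] 103 176.7
blue [ 0.5414 -0.0123] 77 -123.1
blk [0.6602 0.0431] 78 -6.5
e [ 0.6203 -0.0201] 81 -62.7
```

Call:
{"op": "servo_tool", "data": {"rows": [[0, 0, 0, 0, 0, 0, 0.06], [0, 0, 0, 0, 0, 0, 0.06], [0, 0, 0, 0, 0, 0, 0.06], [0, 0, 0, 0, 0, -0.03, 0.06], [0, 0, -0.15, 0, 0, -0.08, 0.055], [0, 0, -0.3, 0, 0, -0.09, 0.05], [0, 0, -0.45, 0, 0, -0.09, 0.045], [0, 0, -0.58, 0, 0, -0.09, 0.045], [0, 0, -0.58, 0, 0, -0.09, 0.045], [0, 0, -0.58, 0, 0, -0.09, 0.045]]}}

```text
clock: 6.68
position: [0.5807, 0.0499, 0.1975]
eef_rot: [3.138, -0.145, -0.0]
force: [-0.2, -0.4, 0.3]
width: 0.0449
gripper_force: 0.0
```

```bash
python3 - <<'E'
from h import *
import pickle
b=cam("scene");w=cam("wrist"); pickle.dump((b,w),open("c3.pkl","wb"))
o=telemetry.get_obs(); r=R.from_rotvec(o["eef_rot"]).as_matrix(); print(o["position"],r.round(3),o["qpos"][5])
print(totool([.5036,.0592,.064]),"scene px",proj(b,[.5036,.0592,.072]),"wrist",proj(w,[.5036,.0592,.072]))
cv2.imwrite("pics/t3.png",np.hstack([cv2.resize(w["img"][:,:,::-1],(520,390)),cv2.resize(b["img"][155:245,190:255,::-1],(280,390),interpolation=cv2.INTER_CUBIC)]))
E
```

```text
[0.5807522  0.04990097 0.19749141] [[ 0.996 -0.092 -0.   ]
 [-0.092 -0.996 -0.   ]
 [-0.     0.    -1.   ]] 1.1154950141917703
[-0.07764819 -0.00219242  0.13350971] scene px [218.07503834 201.47389623] wrist [252.85762464 272.66212152]
```

View pics/t3.png

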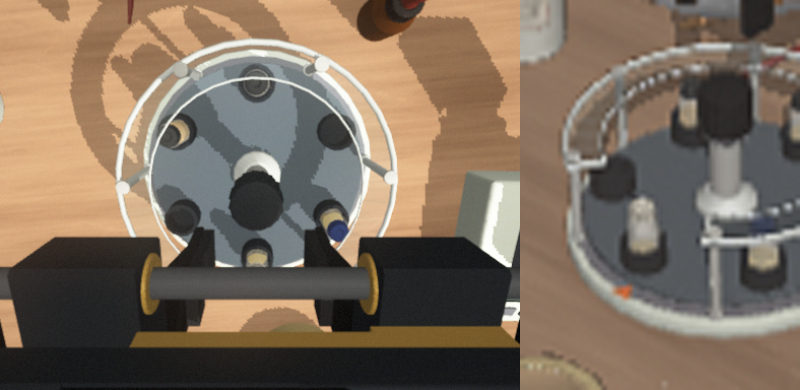

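The vial matches the predicted pixel (218,202) in the scene picture. Next I'll go over it, descend and grip.

Call:
{"op": "servo_tool", "data": {"rows": [[0, 0, 0, -0.04, -0.001, 0, 0.045], [0, 0, 0, -0.078, -0.002, 0, 0.045], [0, 0, 0, -0.078, -0.002, 0.03, 0.045], [0, 0, 0, -0.078, -0.002, 0.07, 0.045], [0, 0, 0, -0.078, -0.002, 0.11, 0.045], [0, 0, 0, -0.078, -0.002, 0.133, 0.045], [0, 0, 0, -0.078, -0.002, 0.133, 0.045], [0, 0, 0, -0.078, -0.002, 0.133, 0.035]]}}

```text
clock: 7.78
position: [0.5042, 0.0593, 0.0655]
eef_rot: [-3.138, 0.142, -0.003]
force: [0.8, 0.8, 0.4]
width: 0.0403
gripper_force: 0.0
```

Call:
{"op": "servo_tool", "data": {"rows": [[0, 0, 0, 0, 0, 0, 0.025], [0, 0, 0, 0, 0, 0, 0.015], [0, 0, 0, 0, 0, 0, 0.01], [0, 0, 0, 0, 0, 0, 0.01]]}}

```text
clock: 8.28
position: [0.5039, 0.0592, 0.0653]
eef_rot: [-3.138, 0.142, -0.002]
force: [-0.8, 0.5, 6.0]
width: 0.0199
gripper_force: 30.0
```

Call:
{"op": "servo_tool", "data": {"rows": [[0, 0, 0, 0, 0, -0.02, 0.01], [0, 0, 0, 0, 0, -0.05, 0.01], [0, 0, 0, 0, 0, -0.09, 0.01], [0, 0, 0, 0, 0, -0.12, 0.01], [0, 0, 0, 0.001, 0.04, -0.12, 0.01], [0, 0, 0, 0.002, 0.085, -0.12, 0.01], [0, 0, 0, 0.003, 0.13, -0.12, 0.01], [0, 0, 0, 0.004, 0.175, -0.12, 0.01], [0, 0, 0, 0.005, 0.22, -0.12, 0.01], [0, 0, 0, 0.006, 0.255, -0.12, 0.01], [0, 0, 0, 0.006, 0.272, -0.12, 0.01], [0, 0, 0, 0.006, 0.272, -0.12, 0.01]]}}

```text
clock: 9.78
position: [0.4843, -0.213, 0.1841]
eef_rot: [-3.138, 0.145, 0.001]
force: [0.4, 1.1, -0.5]
width: 0.0201
gripper_force: 30.0
```

```bash
python3 - <<'E'
from h import *
import pickle
a=cam("top");b=cam("scene");w=cam("wrist"); pickle.dump((a,b,w),open("c4.pkl","wb"))
o=telemetry.get_obs(); r=R.from_rotvec(o["eef_rot"]).as_matrix(); print(o["position"],o["width"],o["gripper_force"],r.round(3))
cv2.imwrite("pics/t4.png",np.hstack([cv2.resize(w["img"][:,:,::-1],(533,400)),cv2.resize(b["img"][170:300,230:316,::-1],(265,400),interpolation=cv2.INTER_CUBIC)]))
print("scene well px",proj(b,[.5053,-.2131,.074]),"wrist",proj(w,[.5053,-.2131,.074])*533/512)
E
```

```text
[ 0.48470639 -0.21167939  0.18445775] 0.0205332193983807 29.988749069161713 [[ 0.996 -0.09  -0.   ]
 [-0.09  -0.996  0.   ]
 [-0.    -0.    -1.   ]]
scene well px [302.74583255 241.20812561] wrist [264.88348119 173.11732831]
```

View pics/t4.png

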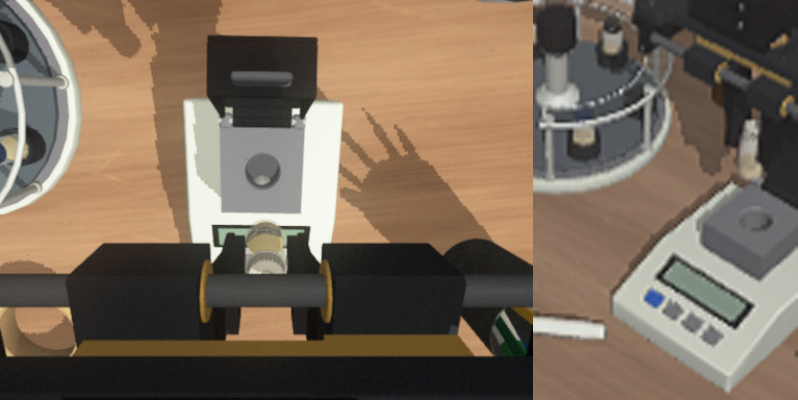

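The wrist view shows the vial upright in the jaws, with its cap at (265,267). The well is at (262,171), the tower spans (220-303, 127-213), and the shield is open at (262,75). I'll use the vial at the known TCP to measure the wrist camera's bias.

```bash
python3 - <<'E'
from h import *
import pickle
a,b,w=pickle.load(open("c4.pkl","rb")); s=512/533
P=lambda u,v,z:atz(w,u*s,v*s,z)
print("well",P(262,171,.074),"cap as z.191",P(265.5,267,.191),"proj TCP cap,bottom",proj(w,[.4845,-.2125,.191])/s,proj(w,[.4845,-.2125,.143])/s)
print("tower",[P(*p,.074).round(4) for p in[(223,127),(300,127),(221,213),(303,213)]])
print("hinge/lid top pts",P(208,38,.14),P(317,38,.14))
cv2.imwrite("pics/t5.png",cv2.resize(w["img"][100:290,190:320,::-1],(410,600),interpolation=cv2.INTER_CUBIC))
E
```

```text
well [ 0.50705054 -0.21116222  0.074     ] cap as z.191 [ 0.48985405 -0.21208155  0.191     ] proj TCP cap,bottom [267.61322918 278.22499703] [267.08529663 235.76680253]
tower [array([ 0.5408, -0.1869,  0.074 ]), array([ 0.5359, -0.2406,  0.074 ]), array([ 0.4779, -0.1776,  0.074 ]), array([ 0.4723, -0.2388,  0.074 ])]
hinge/lid top pts [ 0.58880421 -0.19305694  0.14      ] [ 0.58397244 -0.24589999  0.14      ]
```

View pics/t5.png

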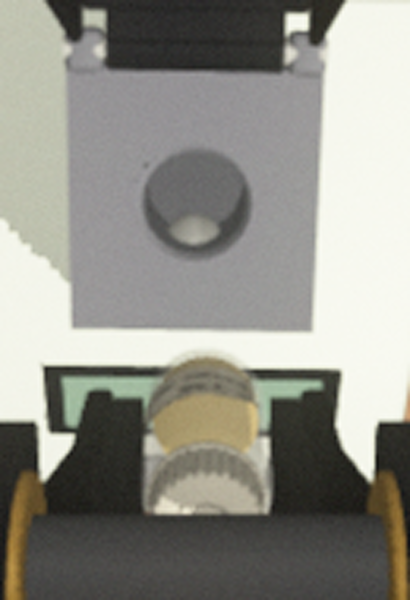

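Call:
{"op": "servo_tool", "data": {"rows": [[0, 0, 0, 0.012, -0.001, 0, 0.01], [0, 0, 0, 0.0235, -0.0015, 0.01, 0.01], [0, 0, 0, 0.0235, -0.0015, 0.04, 0.01], [0, 0, 0, 0.0235, -0.0015, 0.06, 0.01], [0, 0, 0, 0.0235, -0.0015, 0.06, 0.01], [0, 0, 0, 0.0235, -0.0015, 0.06, 0.01]]}}

```text
clock: 10.68
position: [0.5092, -0.2131, 0.1249]
eef_rot: [3.138, -0.142, 0.001]
force: [0.2, -0.8, 0.4]
width: 0.02
gripper_force: 30.0
```

```bash
python3 - <<'E'
from h import *
import pickle
a=cam("top");b=cam("scene");w=cam("wrist"); pickle.dump((a,b,w),open("c5.pkl","wb"))
o=telemetry.get_obs(); print(o["position"],o["force"])
for x in(.505,.508): print(proj(w,[x,-.2125,.074]),proj(b,[x,-.2125,.074]))
cv2.imwrite("pics/t6.png",np.hstack([cv2.resize(w["img"][130:290,185:325,::-1],(525,600),interpolation=cv2.INTER_CUBIC),cv2.resize(b["img"][190:290,270:315,::-1],(270,600),interpolation=cv2.INTER_CUBIC)]))
E
```

```text
[ 0.50897024 -0.21315367  0.125508  ] [ 0.14120219 -0.02130214  0.48649537]
[255.04441053 226.71579472] [302.48009413 241.17665284]
[254.59600127 222.14149538] [303.09166149 240.50859774]
```

View pics/t6.png

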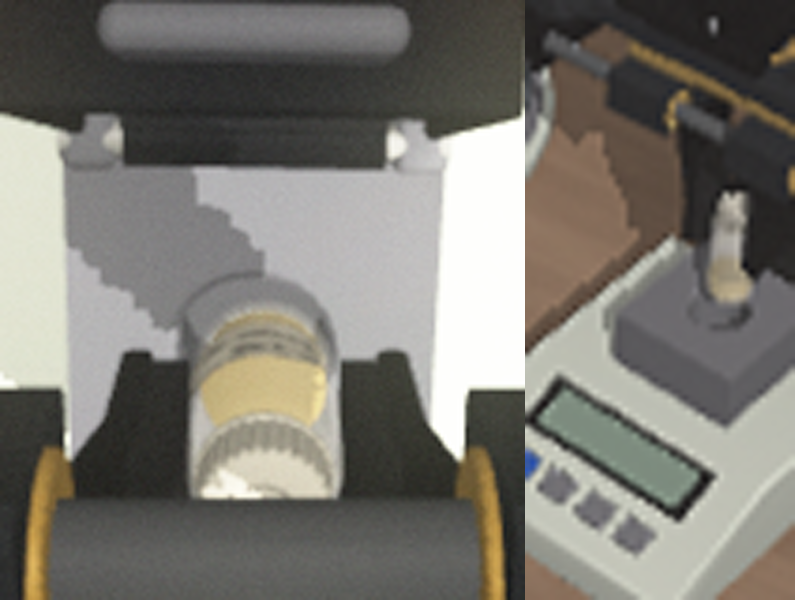

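The vial's bottom at (264,371) projects down to about (264,347), and the well is at (259,349), so it is about 0.6 mm off. I'll nudge it and insert to the ball.

Call:
{"op": "servo_tool", "data": {"rows": [[0, 0, 0, 0, -0.0006, 0, 0.01], [0, 0, 0, 0, -0.0006, 0.006, 0.01], [0, 0, 0, 0, -0.0006, 0.011, 0.01], [0, 0, 0, 0, -0.0006, 0.015, 0.01], [0, 0, 0, 0, -0.0006, 0.018, 0.01], [0, 0, 0, 0, -0.0006, 0.018, 0.01]]}}

```text
clock: 11.58
position: [0.5081, -0.2125, 0.1062]
eef_rot: [-3.138, 0.143, 0.001]
force: [-0.3, 0.4, -0.6]
width: 0.0204
gripper_force: 30.0
```

Call:
{"op": "servo_tool", "data": {"rows": [[0, 0, 0, 0, 0, 0.003, 0.01], [0, 0, 0, 0, 0, 0.006, 0.01], [0, 0, 0, 0, 0, 0.009, 0.01], [0, 0, 0, 0, 0, 0.011, 0.01], [0, 0, 0, 0, 0, 0.011, 0.01]]}}

```text
clock: 12.2
position: [0.5084, -0.2123, 0.0953]
eef_rot: [-3.138, 0.143, -0.001]
force: [0.4, 0.8, 0.2]
width: 0.02
gripper_force: 30.0
```

Call:
{"op": "servo_tool", "data": {"rows": [[0, 0, 0, 0, 0, 0, 0.03], [0, 0, 0, 0, 0, 0, 0.04], [0, 0, 0, 0, 0, 0, 0.04], [0, 0, 0, 0, 0, -0.02, 0.04], [0, 0, 0, 0, 0, -0.045, 0.04], [0, 0, 0, 0, 0, -0.045, 0.02], [0, 0, 0, 0, 0, -0.045, 0], [0, 0, 0, 0, 0, -0.045, 0], [0, 0, 0, 0, 0, -0.045, 0]]}}

```text
clock: 13.32
position: [0.5079, -0.2124, 0.1398]
eef_rot: [-3.138, 0.143, 0.002]
force: [0.2, -0.2, 0.1]
width: 0.0081
gripper_force: 0.0
```

Call:
{"op": "servo_tool", "data": {"rows": [[0, 0, 0, 0, 0, 0.008, 0], [0, 0, 0, 0, 0, 0.013, 0], [0, 0, 0, 0, 0, 0.016, 0], [0, 0, 0, 0, 0, 0.018, 0], [0, 0, 0, 0, 0, 0.02, 0], [0, 0, 0, 0, 0, 0.022, 0]]}}

```text
clock: 14.08
position: [0.5086, -0.2126, 0.1188]
eef_rot: [3.138, -0.142, 0.001]
force: [-0.1, -0.1, 2.5]
width: 0.0002
gripper_force: 1.1
```

Call:
{"op": "servo_tool", "data": {"rows": [[0, 0, 0, 0, 0, 0.002, 0], [0, 0, 0, 0, 0, 0.004, 0], [0, 0, 0, 0, 0, 0.005, 0], [0, 0, 0, 0, 0, 0.006, 0], [0, 0, 0, 0, 0, 0.006, 0]]}}

```text
clock: 14.7
position: [0.5093, -0.2127, 0.1135]
eef_rot: [3.138, -0.142, 0.004]
force: [1.4, 0.3, 5.6]
width: 0.0004
gripper_force: 2.5
```

Call:
{"op": "servo_tool", "data": {"rows": [[0, 0, 0, 0, 0, 0.001, 0], [0, 0, 0, 0, 0, 0.002, 0], [0, 0, 0, 0, 0, 0.002, 0]]}}

```text
clock: 15.08
position: [0.5095, -0.2128, 0.1134]
eef_rot: [3.137, -0.14, 0.005]
force: [-1.9, 2.4, 14.3]
width: 0.0006
gripper_force: 7.1
```

The vial resists firmly with the tips at z = 0.096, which is its fully-down height. Next I'll go over and behind the open shield.

Call:
{"op": "servo_tool", "data": {"rows": [[0, 0, 0, 0, 0, -0.03, 0], [0, 0, 0, 0, 0, -0.08, 0], [0, 0, 0, 0.03, 0, -0.1, 0], [0, 0, 0, 0.075, 0, -0.1, 0], [0, 0, 0, 0.11, 0, -0.1, 0], [0, 0, 0, 0.13, 0, -0.1, 0], [0, 0, 0, 0.13, 0, -0.07, 0], [0, 0, 0, 0.13, 0, -0.035, 0], [0, 0, 0, 0.13, 0, -0.025, 0], [0, 0, 0, 0.13, 0, -0.025, 0]]}}

```text
clock: 16.32
position: [0.6374, -0.2243, 0.135]
eef_rot: [3.138, -0.142, -0.003]
force: [-0.0, 0.3, 0.6]
width: 0.0004
gripper_force: 0.0
```

```bash
python3 - <<'E'
from h import *
b=cam("scene");a=cam("top")
f=lambda c,x0,y0,x1,y1:cv2.resize(c["img"][y0:y1,x0:x1,::-1],(400,500),interpolation=cv2.INTER_CUBIC)
cv2.imwrite("pics/t7.png",np.hstack([f(b,255,175,351,295),f(a,300,165,388,275)]))
o=telemetry.get_obs();print(o["position"],o["force"])
E
```

```text
[ 0.63851368 -0.22450912  0.13703846] [ 0.5768571  -0.62410128 -0.48078327]
```

View pics/t7.png

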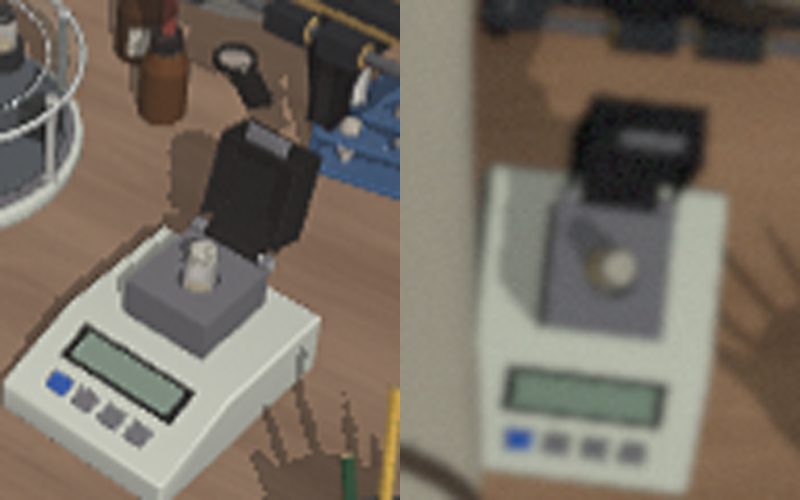

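The vial stands upright in the well, low and centred, at scene crop (202,265). The shield is open behind it and the fingers are behind the shield. Now I'll push it forward.

Call:
{"op": "servo_tool", "data": {"rows": [[0, 0, 0, -0.012, 0, 0, 0], [0, 0, 0, -0.024, 0, 0, 0], [0, 0, 0, -0.034, 0, 0, 0], [0, 0, 0, -0.044, 0, 0, 0], [0, 0, 0, -0.054, 0, 0, 0], [0, 0, 0, -0.062, 0, 0, 0]]}}

```text
clock: 17.18
position: [0.5766, -0.2188, 0.1365]
eef_rot: [3.138, -0.142, 0.005]
force: [3.1, -0.2, 2.7]
width: 0.0004
gripper_force: 1.7
```

Call:
{"op": "servo_tool", "data": {"rows": [[0, 0, 0, -0.008, 0, 0, 0], [0, 0, 0, -0.016, 0, 0, 0], [0, 0, 0, -0.022, 0, 0, 0], [0, 0, 0, -0.026, 0, 0, 0], [0, 0, 0, -0.026, 0, 0, 0]]}}

```text
clock: 17.8
position: [0.5487, -0.2162, 0.1357]
eef_rot: [-3.138, 0.143, 0.003]
force: [0.9, -0.2, 3.9]
width: 0.0005
gripper_force: 1.7
```

Call:
{"op": "servo_tool", "data": {"rows": [[0, 0, 0, 0, 0, -0.03, 0], [0, 0, 0, 0, 0, -0.05, 0], [0, 0, 0, -0.02, 0, -0.05, 0], [0, 0, 0, -0.036, 0, -0.05, 0], [0, 0, 0, -0.036, 0, -0.05, 0]]}}

```text
clock: 18.42
position: [0.5123, -0.2128, 0.1847]
eef_rot: [-3.138, 0.143, 0.005]
force: [0.3, 1.0, 0.8]
width: 0.0004
gripper_force: 0.0
```

```bash
python3 - <<'E'
from h import *
b=cam("scene");w=cam("wrist")
cv2.imwrite("pics/t8.png",np.hstack([cv2.resize(b["img"][175:295,255:351,::-1],(320,400),interpolation=cv2.INTER_CUBIC),cv2.resize(w["img"][:,:,::-1],(480,360))[:,:] if 0 else cv2.copyMakeBorder(cv2.resize(w["img"][:,:,::-1],(480,360)),0,40,0,0,0)]))
o=telemetry.get_obs();print(o["position"],o["force"])
E
```

```text
[ 0.51405315 -0.21306311  0.18517292] [-0.44460249  0.26515058  0.42284567]
```

View pics/t8.png

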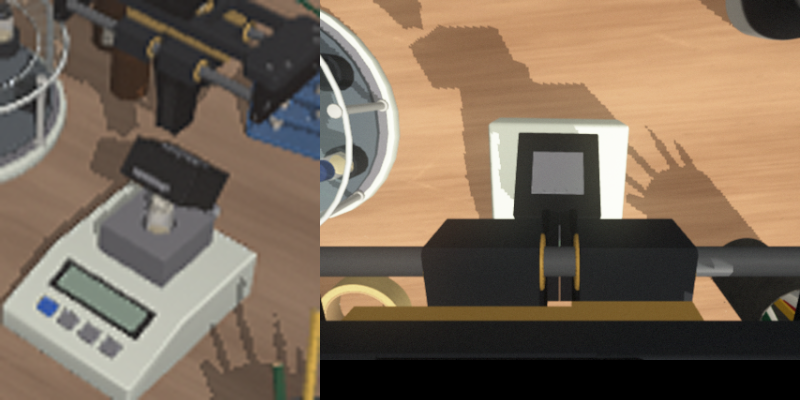

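The shield is leaning over the vial, about 35° from shut, with the fingers above it. Now I'll press it down.

Call:
{"op": "servo_tool", "data": {"rows": [[0, 0, 0, 0, 0, 0.02, 0], [0, 0, 0, 0, 0, 0.032, 0], [0, 0, 0, 0, 0, 0.042, 0], [0, 0, 0, 0, 0, 0.05, 0], [0, 0, 0, 0, 0, 0.056, 0], [0, 0, 0, 0, 0, 0.056, 0]]}}

```text
clock: 19.27
position: [0.5142, -0.213, 0.1285]
eef_rot: [-3.138, 0.143, 0.002]
force: [-0.9, 0.0, 0.8]
width: 0.0006
gripper_force: 0.0
```

Call:
{"op": "servo_tool", "data": {"rows": [[0, 0, 0, 0, 0, 0.002, 0], [0, 0, 0, 0, 0, 0.004, 0], [0, 0, 0, 0, 0, 0.005, 0], [0, 0, 0, 0, 0, 0.005, 0]]}}

```text
clock: 19.77
position: [0.5145, -0.213, 0.1245]
eef_rot: [-3.138, 0.143, -0.001]
force: [0.7, -0.2, 0.4]
width: 0.0004
gripper_force: 0.0
```

Call:
{"op": "servo_tool", "data": {"rows": [[0, 0, 0, 0, 0, 0.002, 0], [0, 0, 0, 0, 0, 0.003, 0], [0, 0, 0, 0, 0, 0.004, 0], [0, 0, 0, 0, 0, 0.004, 0]]}}

```text
clock: 20.27
position: [0.5146, -0.2131, 0.1242]
eef_rot: [3.137, -0.14, 0.003]
force: [-6.3, 6.3, 17.9]
width: 0.0004
gripper_force: 9.3
```

The shield is firm at z = 0.107, a plausible roof height when shut. I'll withdraw and look.

Call:
{"op": "servo_tool", "data": {"rows": [[0, 0, 0, 0, 0, -0.03, 0], [0, 0, 0, 0, 0, -0.08, 0], [0, 0, 0, 0, 0, -0.13, 0], [0, 0, 0, -0.03, 0.03, -0.15, 0], [0, 0, 0, -0.06, 0.07, -0.15, 0], [0, 0, 0, -0.06, 0.12, -0.15, 0], [0, 0, 0, -0.06, 0.15, -0.15, 0], [0, 0, 0, -0.06, 0.15, -0.15, 0]]}}

```text
clock: 21.28
position: [0.4405, -0.3586, 0.27]
eef_rot: [-3.138, 0.147, 0.0]
force: [-0.1, 0.3, -0.9]
width: 0.0006
gripper_force: 0.0
```

```bash
python3 - <<'E'
from h import *
b=cam("scene");a=cam("top")
cv2.imwrite("pics/t9.png",np.hstack([cv2.resize(b["img"][150:300,195:345,::-1],(400,400),interpolation=cv2.INTER_CUBIC),cv2.resize(a["img"][100:300,175:375,::-1],(400,400),interpolation=cv2.INTER_CUBIC)]))
o=telemetry.get_obs();print(o["position"],o["force"],o["clock"])
E
```

```text
[ 0.44079353 -0.35684204  0.27020394] [-0.07543929 -0.16893266 -0.28496601] 21.375
```

View pics/t9.png

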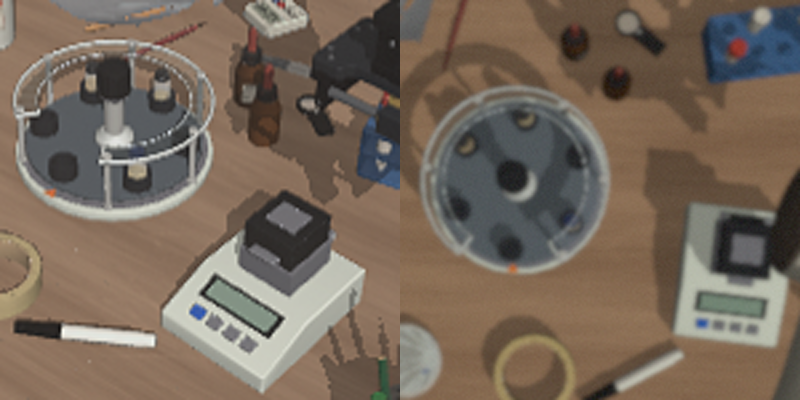

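The shield sits flat on the tower at (288,230). The other vials are still in the carousel, the loading bay is empty, and the bottles and dish are where they were.

```bash
python3 -c "
from workcell import env
print(env.close_job())"
```

```text
the job is handed in; nothing more can be done
None
```

The job is handed in: the white-capped vial is fully down in the reader's well with the light shield shut over it, and the last pictures show the other vials, dropper bottles and seed dish undisturbed. It took about 21 s of the 72 s allowed.

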